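Hold a tube block down in its block heater while it is screwed in

TASK

I am about to screw the aluminium block with the fifteen small tube holes into the block heater and need a third hand: lift that block off the bench, lower it gently and squarely into the matching recess on top of the heater, and press it straight down onto the sprung heater plate with about 14 newtons in all, so that the plate sinks about half of its travel. Keep that push steady for three seconds and finish while still holding the block pressed down - do not let go, do not slam or bottom out the plate, and leave the other block and everything else on the bench where they are.

Things in the scene. Friction and masses are not known exactly. Their poses are not given: they have to be found in the camera images.
- block15: The block to fit: bare aluminium tube block, 46 mm (its x) by 96 mm (its y) by 55 mm tall (its z), with fifteen 11 mm tube holes (3 rows of 5) and one captive screw sunk in the top near each short end. Loose, stands upright on the bench, about 0.48 kg (0.40 to 0.56). Origin at the centre of its underside. The lowest 3 mm is stepped in by 1.5 mm all round. Its long 96 mm sides are plain and flat, to be gripped across the 46 mm width; it fits the recess either way round.
- block4: The other block, not to be used: the same outline and height, but with a single row of four 16 mm holes. Loose, stands on the bench; origin at the centre of its underside, x across its 46 mm width, y along its 96 mm length. It and the fifteen-hole block may have swapped places.
- heater: Block heater fixed to the bench: off-white housing 220 mm deep (its x, control panel sloping down at the -x side) by 190 mm wide (its y), its flat top 90 mm above the bench. Origin at the centre of its underside. It stands at different places and turned by up to 15 degrees.
- recess (a point): Centre of the mouth of the heater's recess, level with the flat top (90 mm above the bench), axes as the heater's. The recess is 49 mm along x by 99 mm along y with a 3 mm 45 degree lead-in at the mouth, so a block has 1.5 mm of play on each side; it is open down to the heater plate.
- heater_plate: The sprung aluminium heater plate that fills the bottom of the recess. Origin at the centre of its top face, axes as the heater's. Unloaded it lies 18 mm below the flat top (72 mm above the bench); it sinks straight down on its springs by 1 mm for each 2 N that bears on it (the block's weight plus the push, starting at about 1 N) to a hard stop at 13 mm. At 14 N in all it has sunk 6.5 mm and the block's top stands 30.5 mm above the heater's flat top.
- tube_rack: Blue tube rack with capped tubes, 60 by 135 mm, 56 mm tall, loose bystander; origin under its centre.
- reagent: White jar with blue cap, 62 mm across, 125 mm tall, loose bystander; origin under its centre.
- buffer: Smaller white jar with blue cap, 48 mm across, 100 mm tall, loose bystander; origin under its centre.
- microplate: Pale 24-well plate, 86 by 128 mm, 14 mm tall, loose bystander; origin under its centre.
- beaker: Glass beaker, 72 mm across, 90 mm tall, loose bystander; origin under its centre.
- driver: Screwdriver with red handle lying on the bench, loose bystander.
- pipette: Hand pipette lying on the bench, about 265 mm long along its x, 24 mm wide, loose bystander.
Not all that is in view belongs to the job. What is shaped like the block15 but orange or turquoise is not meant.

How it is judged (in metres and radians):
On the way, in this order (a step that is already met when the one before it is completed fails the run):
1. the fifteen-hole block is carried clear of the bench in the fingers (height (world z) of block15 above 0.06 m and contact force between block15 and the fingers above 2 N), for 0.2 s.
2. the block has entered the recess, upright and lined up, its underside at least 6 mm below the heater's top (z of block15 in the frame of recess below -0.006 m and horizontal distance between block15 and recess below 0.005 m and angle between block15's own z axis and vertical below 0.1 rad and angle between the y axis of block15 and the y axis of heater, either way round below 0.08 rad), for 0.05 s.
3. the block is pressed on the plate with 9 to 19 N, held for two seconds (contact force between block15 and heater_plate between 9 and 19 N and contact force between block15 and the fingers above 2 N), for 2 s.
At the end, for the whole second after the job is handed in: The fifteen-hole block sits in the heater's recess (centred within 4 mm, square and upright within 0.06 rad), still held by the fingers, at rest, and bears on the sprung plate with 9 to 19 N (the plate sunk by 3.5 to 10 mm of its 13 mm); the other block is within 20 mm of where it stood (all of step 3 and z of heater_plate in the frame of recess between -0.028 and -0.0215 m and horizontal distance between block15 and recess below 0.004 m and angle between block15's own z axis and vertical below 0.06 rad and angle between the y axis of block15 and the y axis of heater, either way round below 0.06 rad and linear speed of block15 below 0.01 m/s and distance of block4 from where it was at the start of the episode below 0.02 m); the arm keeps its last pose, push and grip.
It fails at once if the plate is slammed or bottomed out (over 27 N between block and plate, or the plate sunk by more than 12.5 mm) (contact force between block15 and heater_plate above 27 N or z of heater_plate in the frame of recess below -0.0305 m).
It fails at once if the block is dropped onto the plate (meets it faster than 0.15 m/s) (contact force between block15 and heater_plate above 0.5 N and linear speed of block15 above 0.15 m/s).
It fails at once if the other block is moved by more than 20 mm (distance of block4 from where it was at the start of the episode above 0.02 m).
It fails at once if a bystander is moved by more than 30 mm (distance of any of tube_rack, reagent, buffer, microplate, beaker, driver, pipette from where it was at the start of the episode above 0.03 m).
It also fails if it takes over 53 s, if anything falls off the work surface, if the arm or the gripper's body presses on something with over 40 N, if the wrist force passes 120 N, or if a joint passes its speed limit or range.

ROBOT

A 6-joint arm with a two-finger parallel gripper is mounted at the origin on the work surface. World frame = base frame: x ahead of the robot, y to its left, z up, the work surface at z = 0. Lengths are in mm, angles in rad, forces in N, time in s.
With the tool pointing down it reaches from about 300 to 850 mm from the base axis. Payload 4.2 kg.
Tool frame: the origin (TCP) lies between the finger pads; the fingertips stand ctrl.tip_reach ahead of it and the grasp point (between the pads) lies 8 mm behind it (ctrl.tip_reach is the distance from the TCP to the fingertips, in mm); z points along the fingers, x is the direction in which the jaws open and shut, and the axes are right-handed (so a half turn about z gives the same grasp; the last joint's range is limited). The gripper opens to 91 mm and grips with 3 to 60 N. Pads are 32 mm wide; open, the fingers measure 118 mm over their backs; the gripper's body (76 mm by 178 mm) begins 60 mm behind the grasp point.
Start: joints at [1.173, 0.32, 1.565, -0, 1.257, -0.02], TCP at [212.107, 534.465, 224.976] pointing down, gripper open.
Joint ranges: [-3.11, 3.11], [-0.84, 2.01], [0.21, 2.61], [-1.34, 4.49], [0.05, 2.63], [-2.56, 2.56]. Speed limits (rad/s): [2.57, 2.57, 3.14, 3.14, 3.14, 3.14].

INTERFACE

Orientations are given as a unit quaternion [w, x, y, z].
In Python, from workcell import ctrl gives the robot as it stands.
- The arm moves only by the tool carry_out, never from a script. Its argument "motion" is a list of rows, each a list of 7 numbers: the opening, from 0 (shut) to 1 (fully open), then the shift along the tool's x, y, z in mm, then the turn, a rotation vector about the tool's x, y, z in rad. A call has 1 to 10 rows; each row shifts and turns the commanded pose from where the row before left it, along the tool's axes as they then stand; what a row does not reach is not made up. A row lasts 1/8 s, in which the tool goes at most 62.5 mm and 10.7 degrees, less where a joint would pass 70% of its speed; a pose out of reach is approached as far as the arm can. A call is refused whole if a number of a shift passes 62.5 or a number of a turn 0.188, either way. A call with a gripper value outside its range is refused whole. The fingers move at their own pace and stop on an object; the grip force is fixed at half the most. Time passes only in rows, so rows that do not move let the fingers close. It gives the time, the measured TCP pose, the force and the opening at its end, in the units of the state.
- ctrl.observe(): the state, without advancing time (a new reading comes with each control period).
- ctrl.snapshot(name): name is "scene" or "top" or "wrist"; returns a dict with "image" (480x640x3 uint8, blue, green, red), "depth" (480x640 float32, mm along the optical axis (not along the pixel's ray), 0 where there is no reading), "fx", "fy", "cx", "cy" (pixels), "xyz" and "orientation" of the camera in the world. Camera axes: x right, y down, z forward; pixel columns grow to the right and rows downward; lengths in mm; the calibration is good to about 2 mm. A picture is of the moment at which its call begins.
- ctrl.hand_in(): hands the job in, once; it reports no verdict.
Trained networks look in a picture, given as the dict that the camera call returned (one of the last four; its "shot" number tells which), for a name from the list of things; names that differ only in an ending like _2 or _b are one class to them, and where a whole thing is asked for, a point or a joint stands for the part that bears it (a point fixed in the world has none). Each returns a list of dicts, best first, with "confidence" (0 to 1); they miss things now and then, are a little off and sometimes report something else, mostly with a low value. They report only what shows in the picture. A call takes as long as a camera call. They do not tell look-alikes from the thing itself.
- ctrl.recognise(name, picture): "uv" ([column, row] in pixels, amid what is visible of it).
- ctrl.outline_of(name, picture): "region" (480x640 bool, what is visible of it) and "uv" ([column, row] in pixels, amid what is visible of it).
The state is a dict: "time": time; "joint_pos": joint angles; "joint_vel": joint speeds; "tau": joint torques, N m; "eef_pos": TCP position; "tool_rot": TCP orientation; "force": force on the tool from outside, world axes, zero at the start; "ft_torque": the same for the moment, N m; "finger_gap": finger opening in mm.
Only numpy, scipy, OpenCV 4.12 (cv2) and the standard library are available. Lean on these libraries where they do the work, as an engineer would, in place of code of your own. Each camera call takes 0.05 s, during which the arm holds its last target. There are 200 camera calls.

## Working session

There is one attempt and no reset: what is moved stays moved. The work goes in short steps, Python scripts to look and compute and a tool call to move; the robot and the scene stay as the last step left them, time stands still between calls to the robot, and variables do not carry over. Pictures are saved under pics/ and viewed, about 8 in all and at most 12, crops included, and the job is handed in when it is done.

Besides the shell and the picture viewer there is one more tool, called after ">>>" as name(argument=value, ...), one argument or row to a line, values as JSON. carry_out: Moves the arm, as the interface text tells. Its arguments: {"type":"object","properties":{"motion":{"type":"array"}},"required":["motion"]}

```bash
mkdir -p pics; cat > h.py <<'E'
import numpy as np, cv2
from scipy.spatial.transform import Rotation as R
from workcell import ctrl
def rot(q): return R.from_quat([q[1],q[2],q[3],q[0]]).as_matrix()
def cloud(p):
    d=p["depth"]; v,u=np.mgrid[:480,:640]
    c=np.stack([(u-p["cx"])/p["fx"]*d,(v-p["cy"])/p["fy"]*d,d],-1)
    w=c@rot(p["orientation"]).T+np.array(p["xyz"]); w[d==0]=np.nan
    return w
def rect(pts):
    (c,s,a)=cv2.minAreaRect(pts[:,:2].astype(np.float32)); return np.round(c,1),np.round(s,1),round(a,1)
E
python3 - <<'E'
from h import *
print(ctrl.observe(), ctrl.tip_reach)
for n in ["top","scene"]:
    p=ctrl.snapshot(n); w=cloud(p); cv2.imwrite(f"pics/{n}.png",p["image"]); print(n,p["xyz"],p["orientation"])
    for k in ["block15","block4","heater","heater_plate","tube_rack","reagent","buffer","microplate","beaker","driver","pipette"]:
        for o in ctrl.outline_of(k,p)[:3]:
            q=w[o["region"]]; q=q[~np.isnan(q[:,0])]
            if len(q)<10: continue
            zt=np.percentile(q[:,2],95); t=q[q[:,2]>zt-6]
            print(k,round(o["confidence"],2),np.round(o["uv"]),"ztop",round(zt,1),"toprect",*rect(t), len(t))
E
```

```text
{'time': 0.0, 'joint_pos': array([ 1.17302270e+00,  3.20284759e-01,  1.56567305e+00, -2.82055635e-05,
        1.25740597e+00, -2.00017415e-02]), 'joint_vel': array([ 0.00045726,  0.00123441,  0.00221705, -0.00064875, -0.00043559,
        0.00055099]), 'tau': array([ 5.88061394e-04, -4.12437844e+01, -2.31969184e+01,  7.25784805e-02,
        4.56587272e-02, -1.30205281e-04]), 'eef_pos': array([211.90757326, 534.00123369, 224.12669653]), 'tool_rot': array([ 4.93965820e-04,  8.27297167e-01,  5.61763841e-01, -7.35117872e-04]), 'force': array([-0.68259842,  0.39281755,  0.46134054]), 'ft_torque': array([-0.01319278, -0.01610043, -0.01570804]), 'finger_gap': 90.914128819861} 11.0
top [ 472.32914645  -37.50277922 1437.06891379] [-0.0273814   0.71475406 -0.69823476  0.02907099]
block15 0.73 [347. 321.] ztop 59.0 toprect [ 373.1 -116.8] [46.3 95.6] 16.7 276
block15 0.7 [410. 278.] ztop 59.3 toprect [ 503.4 -283.5] [96.  45.9] 69.3 331
block15 0.6 [342. 271.] ztop 58.9 toprect [ 510.7 -107.6] [94.1 44.9] 72.6 235
block4 0.73 [347. 321.] ztop 59.0 toprect [ 373.1 -116.8] [46.3 95.6] 16.7 276
blo
[... 1801 characters left out ...]
.] ztop 74.3 toprect [609.1 205.9] [34.9 94.8] 9.6 283
heater_plate 0.64 [408. 268.] ztop 75.2 toprect [619.2 208.7] [55.7 95.5] 15.5 333
tube_rack 0.74 [209. 262.] ztop 54.9 toprect [ 717.7 -270.4] [110.6  47.5] 83.2 128
buffer 0.92 [301. 296.] ztop 101.2 toprect [774.4   2.2] [41.9 41.6] 4.8 223
microplate 0.89 [172. 230.] ztop 16.2 toprect [ 625.7 -449. ] [ 84.8 128.1] 4.4 575
microplate 0.72 [300. 226.] ztop 56.3 toprect [ 513.  -107.8] [96.2 49.5] 72.3 302
beaker 0.85 [493. 305.] ztop 89.5 toprect [651.4 413. ] [71.8 69.8] 12.0 228
driver 0.87 [239. 191.] ztop 26.4 toprect [ 390.2 -366.1] [24.6 95.3] 44.3 108
pipette 0.7 [496. 249.] ztop 25.6 toprect [417.3 406.2] [ 28.8 225.4] 88.8 217
```

```bash
python3 - <<'E'
import cv2,numpy as np
a=cv2.imread("pics/top.png")[240:360,290:450]
b=cv2.imread("pics/scene.png")[170:250,210:350]
cv2.imwrite("pics/c1.png",np.vstack([cv2.resize(a,(480,300),interpolation=2)[:300],cv2.resize(b,(480,274),interpolation=2)]))
E
```

```text
(no output)
```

View pics/c1.png

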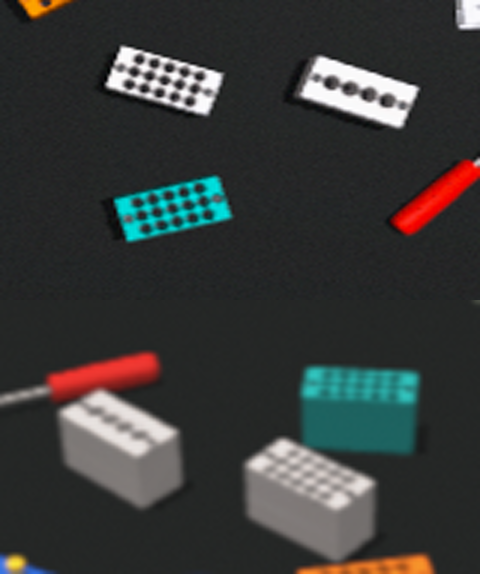

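View pics/top.png

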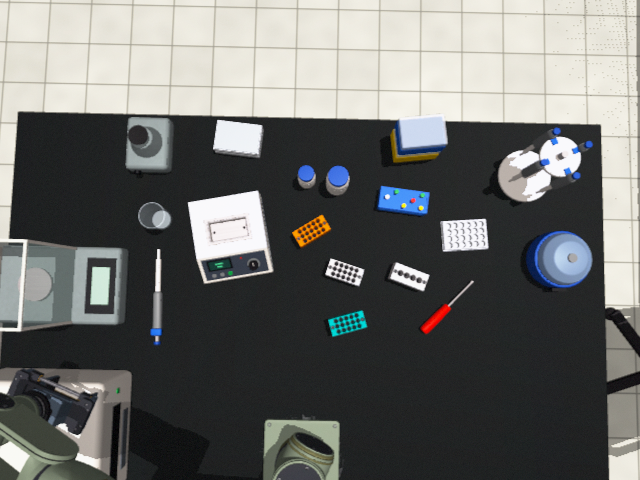

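The top view shows the bare fifteen-hole block at px (344,272), the four-hole one at (410,277), orange and turquoise decoys, and the heater at (232,235). I'll look at the recess from the wrist camera first, then go to the block.

```bash
cat >> h.py <<'E'
def plan(p0,yaw0,p1,yaw1,n):
    "rows (tool frame) from pose 0 to pose 1, tool down; yaw = tool x in world, deg"
    p=np.array(p0,float); y=np.radians(yaw0); rows=[]
    for i in range(n,0,-1):
        d=(np.array(p1)-p)/i; t=(np.radians(yaw1)-y)/i
        c,s=np.cos(y),np.sin(y); A=np.array([[c,s,0],[s,-c,0],[0,0,-1]])
        r=np.round(A@d,1); k=round(-t,3); p=p+A.T@r; y-=k
        rows.append([*r.tolist(),0,0,k])
    for r in rows: print(r)
    print("end",np.round(p,2),round(np.degrees(y),2))
def yaw(q): m=rot(q); return np.degrees(np.arctan2(m[1,0],m[0,0])), m[:,2]
E
python3 - <<'E'
from h import *
o=ctrl.observe(); print(yaw(o["tool_rot"]))
plan([212.1,534.5,225],68.4,[600,208,250],12,10)
E
```

```text
(np.float64(68.3519334845406), array([ 5.73194044e-05,  6.42187246e-05, -9.99999996e-01]))
[-16.1, 48.1, -2.5, 0, 0, np.float64(0.098)]
[-11.3, 49.4, -2.5, 0, 0, np.float64(0.098)]
[-6.4, 50.3, -2.5, 0, 0, np.float64(0.099)]
[-1.4, 50.7, -2.5, 0, 0, np.float64(0.098)]
[3.6, 50.6, -2.5, 0, 0, np.float64(0.099)]
[8.5, 50.0, -2.5, 0, 0, np.float64(0.098)]
[13.4, 48.9, -2.5, 0, 0, np.float64(0.099)]
[18.2, 47.3, -2.5, 0, 0, np.float64(0.098)]
[22.7, 45.3, -2.5, 0, 0, np.float64(0.099)]
[27.0, 42.9, -2.5, 0, 0, np.float64(0.098)]
end [599.97 207.97 250.  ] 12.02
```

>>> carry_out(
  motion=[
    [1, -16.1, 48.1, -2.5, 0, 0, 0.098],
    [1, -11.3, 49.4, -2.5, 0, 0, 0.098],
    [1, -6.4, 50.3, -2.5, 0, 0, 0.099],
    [1, -1.4, 50.7, -2.5, 0, 0, 0.098],
    [1, 3.6, 50.6, -2.5, 0, 0, 0.099],
    [1, 8.5, 50.0, -2.5, 0, 0, 0.098],
    [1, 13.4, 48.9, -2.5, 0, 0, 0.099],
    [1, 18.2, 47.3, -2.5, 0, 0, 0.098],
    [1, 22.7, 45.3, -2.5, 0, 0, 0.099],
    [1, 27.0, 42.9, -2.5, 0, 0, 0.098],
  ],
)

```text
time: 2.45
eef_pos: [600.9, 206.4, 250.1]
tool_rot: [-0.0, 0.995, 0.103, 0.0]
force: [0.2, 1.2, 1.0]
finger_gap: 91.4
```

>>> carry_out(
  motion=[
    [1, 0, 0, 0, 0, 0, 0],
    [1, 0, 0, 0, 0, 0, 0],
  ],
)

```text
time: 2.7
eef_pos: [599.3, 207.7, 249.7]
tool_rot: [-0.0, 0.995, 0.104, -0.0]
force: [-1.1, -0.4, 0.3]
finger_gap: 91.1
```

```bash
python3 - <<'E'
from h import *
o=ctrl.observe(); print(o["eef_pos"],yaw(o["tool_rot"]),o["force"],o["time"])
p=ctrl.snapshot("wrist"); w=cloud(p); cv2.imwrite("pics/w1.png",p["image"]); print(p["xyz"],p["orientation"],p["fx"])
np.savez("pics/w1.npz",w=w,img=p["image"])
for k in ["heater","heater_plate"]:
    for a in ctrl.outline_of(k,p)[:2]:
        q=w[a["region"]]; q=q[~np.isnan(q[:,0])]; z=np.median(q[:,2]); t=q[abs(q[:,2]-z)<3]
        print(k,a["confidence"],a["uv"],z,*rect(t),len(t))
E
```

```text
[599.30939918 207.72952792 249.66935405] (np.float64(11.979190402545926), array([-1.01197231e-03,  3.39554840e-04, -9.99999430e-01])) [-1.12601982 -0.35341504  0.31083739] 2.7
[582.64056021 290.22930294 409.88166506] [0.14940216 0.98328883 0.10298986 0.0146684 ] 351.38440526180153
heater 0.69 [322.5, 215.2] 89.92717291147846 [626.2 208.9] [165.4 190.7] 11.1 26922
heater 0.56 [423.1, 22.2] 37.83793256746185 [655.1 401.8] [61.4 37.7] 20.4 163
heater_plate 0.61 [333.1, 223.4] 72.50722021435001 [619.5 206.5] [48.  97.4] 11.7 4464
```

View pics/w1.png

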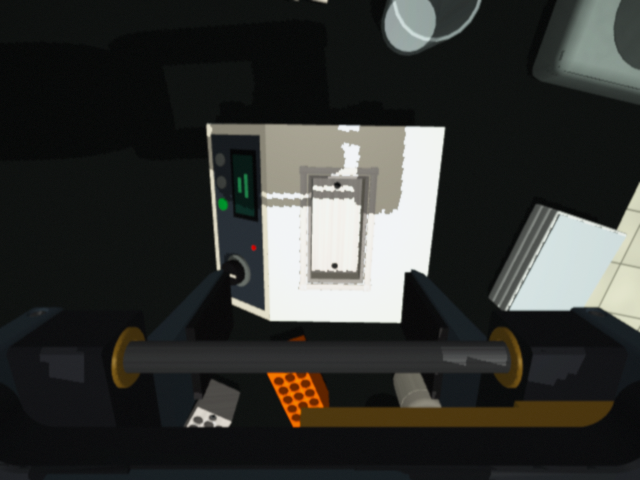

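The wrist view shows the recess mouth at px (300–377,168–290), with the plate at (334,224). I'll refine the recess fit from its mouth and plan the move to the block.

```bash
python3 - <<'E'
from h import *
w=np.load("pics/w1.npz")["w"]
c=np.array([619,207.5])
a=np.radians(11.3); A=np.array([[np.cos(a),np.sin(a)],[-np.sin(a),np.cos(a)]])
q=w[~np.isnan(w[...,0])]; l=(q[:,:2]-c)@A.T
# band profiles in heater axes
m=(abs(l[:,1])<25)&(abs(l[:,0])<40); 
for lo in np.arange(-36,36,2):
    s=m&(l[:,0]>=lo)&(l[:,0]<lo+2); print(lo,s.sum(),np.round(np.percentile(q[s,2],[10,50,90]),1) if s.sum() else '')
print()
m=(abs(l[:,0])<12)
for lo in list(np.arange(-60,-40,2))+list(np.arange(40,62,2)):
    s=m&(l[:,1]>=lo)&(l[:,1]<lo+2); print(lo,s.sum(),np.round(np.percentile(q[s,2],[10,50,90]),1) if s.sum() else '')
t=(q[:,2]>86)&(q[:,2]<94)&(abs(l)<130).all(1); print(rect(q[t]),np.median(q[t,2]))
# angle from mouth: low region
for z in (74,80,86):
    t=(q[:,2]<z)&(q[:,2]>68)&(abs(l[:,0])<35)&(abs(l[:,1])<60); print(z,rect(q[t]))
plan([600,208,250],12,[508,-107.6,200],-17.4,8)
E
```

```text
-36 103 [90.  91.1 92.1]
-34 102 [90.8 91.6 92.7]
-32 106 [90.5 91.4 92.1]
-30 151 [90.  91.2 92.3]
-28 102 [88.2 89.3 90.2]
-26 98 [51.7 86.4 88.3]
-24 95 [71.8 72.6 73.6]
-22 98 [71.6 72.6 73.3]
-20 100 [71.5 72.4 73.3]
-18 100 [71.7 72.5 73.5]
-16 101 [71.6 72.5 73.7]
-14 102 [71.7 72.5 73.5]
-12 100 [71.7 72.5 73.4]
-10 101 [71.6 72.5 73.4]
-8 99 [71.8 72.7 73.5]
-6 98 [71.3 72.5 73.6]
-4 100 [71.5 72.4 73.4]
-2 100 [71.6 72.5 73.3]
0 97 [71.5 72.7 73.5]
2 98 [71.3 72.4 73.3]
4 96 [71.4 72.5 73.4]
6 101 [71.5 72.5 73.4]
8 97 [71.6 72.5 73.5]
10 98 [71.4 72.4 73.4]
12 96 [71.5 72.6 73.4]
14 99 [71.5 72.5 73.3]
16 100 [71.5 72.5 73.3]
18 97 [71.7 72.6 73.4]
20 97 [71.7 72.4 73.3]
22 94 [70.3 72.4 81.3]
24 228 [70.4 87.2 89.3]
26 2155 [242.2 267.3 292.3]
28 1348 [243.  296.4 329.8]
30 2144 [266.  308.5 329.3]
32 453 [ 91.5 273.2 300.5]
34 413 [ 90.3 276.2 300.5]

-60 42 [90.2 91.1 92.1]
-58 41 [90.6 91.1 92.2]
-56 40 [90.3 91.6 92.4]
-54 62 [89.7 90.7 92.3]
-52 64 [87.6 89.2 90.9]
-50 180 [71.7 79.8 87.8]
-48 44 [71.8 72.6 73.2]
-46 46 [71.5 72.3 73.3]
-44 46 [71.4 72.5 73.6]
-42 34
[... 171 characters left out ...]
.7 91.6 92.5]
56 64 [90.8 91.5 92.2]
58 54 [90.8 91.7 92.4]
60 63 [89.6 90.6 91.5]
(array([614. , 206.3]), array([190.5, 191. ]), 11.0) 90.48661097757187
74 (array([619. , 206.5]), array([49.3, 97.6]), 11.3)
80 (array([618.9, 206.5]), array([49.2, 98.1]), 11.1)
86 (array([618.6, 206.8]), array([50.1, 99. ]), 11.4)
[-19.5, 36.2, 6.2, 0, 0, np.float64(0.064)]
[-17.1, 37.4, 6.3, 0, 0, np.float64(0.064)]
[-14.7, 38.4, 6.2, 0, 0, np.float64(0.064)]
[-12.2, 39.2, 6.3, 0, 0, np.float64(0.064)]
[-9.6, 39.9, 6.2, 0, 0, np.float64(0.064)]
[-7.1, 40.5, 6.3, 0, 0, np.float64(0.064)]
[-4.4, 40.8, 6.2, 0, 0, np.float64(0.065)]
[-1.8, 41.1, 6.3, 0, 0, np.float64(0.064)]
end [ 508.02 -107.62  200.  ] -17.39
```

>>> carry_out(
  motion=[
    [1, -19.5, 36.2, 6.2, 0, 0, 0.064],
    [1, -17.1, 37.4, 6.3, 0, 0, 0.064],
    [1, -14.7, 38.4, 6.2, 0, 0, 0.064],
    [1, -12.2, 39.2, 6.3, 0, 0, 0.064],
    [1, -9.6, 39.9, 6.2, 0, 0, 0.064],
    [1, -7.1, 40.5, 6.3, 0, 0, 0.064],
    [1, -4.4, 40.8, 6.2, 0, 0, 0.065],
    [1, -1.8, 41.1, 6.3, 0, 0, 0.064],
    [1, 0, 0, 0, 0, 0, 0],
    [1, 0, 0, 0, 0, 0, 0],
  ],
)

```text
time: 4.1
eef_pos: [507.8, -107.0, 200.3]
tool_rot: [-0.0, 0.989, -0.151, 0.0]
force: [0.0, 0.7, 0.4]
finger_gap: 91.1
```

```bash
python3 - <<'E'
from h import *
o=ctrl.observe(); print(o["eef_pos"],yaw(o["tool_rot"]),o["force"],o["time"])
p=ctrl.snapshot("wrist"); w=cloud(p); cv2.imwrite("pics/w2.png",p["image"])
np.savez("pics/w2.npz",w=w,img=p["image"])
for a in ctrl.outline_of("block15",p)[:4]:
        q=w[a["region"]]; q=q[~np.isnan(q[:,0])]; t=q[abs(q[:,2]-55)<3]
        print(a["confidence"],a["uv"],np.median(t[:,2]),*rect(t),len(t))
E
```

```text
[ 507.77097248 -106.97956197  200.32696411] (np.float64(-17.353319652117346), array([ 8.86155530e-04,  5.54752150e-04, -9.99999453e-01])) [0.03764968 0.66885702 0.3663381 ] 4.1
0.93 [321.0, 228.2] 55.330179613885946 [ 512.  -108.5] [96.6 46.1] 72.5 3395
0.66 [360.5, 381.1] 55.45246217195705 [ 503.4 -285.4] [45.3 46.2] 70.4 1264
0.65 [181.1, 265.8] 55.38465832846657 [ 372.8 -117.8] [47.4 95.1] 16.3 2061
0.63 [418.3, 86.3] 55.229197630774706 [623.7 -14.7] [46.7 96.2] 32.4 4887
```

View pics/w2.png

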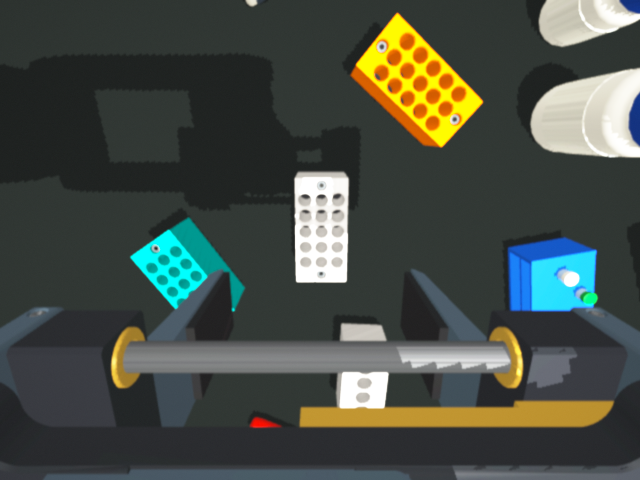

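The wrist view shows the bare fifteen-hole block at px (321,228), between the fingers; its rectangle comes out at 96.6x46.1 at z 55. I'll go down to TCP z=41, so the tips stay clear of the heater later, and grip.

>>> carry_out(
  motion=[
    [1, 4.1, -0.3, 30, 0, 0, 0.002],
    [1, 0, 0, 40, 0, 0, 0],
    [1, 0, 0, 35, 0, 0, 0],
    [1, 0, 0, 30, 0, 0, 0],
    [1, 0, 0, 15, 0, 0, 0],
    [1, 0, 0, 9, 0, 0, 0],
    [1, 0, 0, 0, 0, 0, 0],
    [1, 0, 0, 0, 0, 0, 0],
  ],
)

```text
time: 5.2
eef_pos: [512.4, -109.0, 41.8]
tool_rot: [0.0, 0.988, -0.152, 0.001]
force: [0.1, -0.1, 0.3]
finger_gap: 90.9
```

>>> carry_out(
  motion=[
    [0, 0, 0, 0, 0, 0, 0],
    [0, 0, 0, 0, 0, 0, 0],
    [0, 0, 0, 0, 0, 0, 0],
    [0, 0, 0, 0, 0, 0, 0],
    [0, 0, 0, 0, 0, 0, 0],
    [0, 0, 0, 0, 0, 0, 0],
    [0, 0, 0, 0, 0, 0, 0],
    [0, 0, 0, 0, 0, 0, 0],
  ],
)

```text
time: 6.2
eef_pos: [511.5, -108.9, 40.9]
tool_rot: [-0.0, 0.988, -0.152, -0.0]
force: [-0.8, -0.5, 0.7]
finger_gap: 46.4
```

>>> carry_out(
  motion=[
    [0, 0, 0, -5, 0, 0, 0],
    [0, 0, 0, -15, 0, 0, 0],
    [0, 0, 0, -25, 0, 0, 0],
    [0, 0, 0, -30, 0, 0, 0],
    [0, 0, 0, -30, 0, 0, 0],
    [0, 0, 0, -25, 0, 0, 0],
    [0, 0, 0, -10, 0, 0, 0],
    [0, 0, 0, 0, 0, 0, 0],
    [0, 0, 0, 0, 0, 0, 0],
  ],
)

```text
time: 7.32
eef_pos: [510.7, -108.7, 179.8]
tool_rot: [-0.0, 0.988, -0.152, -0.001]
force: [0.2, 0.2, -5.9]
finger_gap: 45.4
```

```bash
python3 - <<'E'
from h import *
o=ctrl.observe(); print(o["eef_pos"],yaw(o["tool_rot"]),o["force"],o["finger_gap"])
print(np.mean([ctrl.observe()["force"] for _ in range(5)],0))
plan([512,-108.5,181],-17.5,[618.8,206.8,181],11.2,9)
E
```

```text
[ 510.73696901 -108.70076304  179.79165426] (np.float64(-17.53288635815383), array([-2.43820690e-03,  6.42630549e-04, -9.99996821e-01])) [ 0.20092791  0.22344362 -5.89945892] 45.369192840362054
[ 0.20092791  0.22344362 -5.89945892]
[0.8, -37.0, 0.0, 0, 0, np.float64(-0.056)]
[2.8, -36.9, 0.0, 0, 0, np.float64(-0.056)]
[4.9, -36.7, 0.0, 0, 0, np.float64(-0.056)]
[7.0, -36.3, 0.0, 0, 0, np.float64(-0.055)]
[8.9, -35.9, 0.0, 0, 0, np.float64(-0.056)]
[10.9, -35.3, 0.0, 0, 0, np.float64(-0.055)]
[12.9, -34.7, 0.0, 0, 0, np.float64(-0.056)]
[14.8, -33.9, 0.0, 0, 0, np.float64(-0.055)]
[16.6, -33.0, 0.0, 0, 0, np.float64(-0.056)]
end [618.77 206.8  181.  ] 11.21
```

>>> carry_out(
  motion=[
    [0, 0.8, -37, 0, 0, 0, -0.056],
    [0, 2.8, -36.9, 0, 0, 0, -0.056],
    [0, 4.9, -36.7, 0, 0, 0, -0.056],
    [0, 7.0, -36.3, 0, 0, 0, -0.055],
    [0, 8.9, -35.9, 0, 0, 0, -0.056],
    [0, 10.9, -35.3, 0, 0, 0, -0.055],
    [0, 12.9, -34.7, 0, 0, 0, -0.056],
    [0, 14.8, -33.9, 0, 0, 0, -0.055],
    [0, 16.6, -33, 0, 0, 0, -0.056],
  ],
)

```text
time: 8.45
eef_pos: [618.2, 207.3, 179.1]
tool_rot: [0.0, 0.995, 0.098, -0.002]
force: [1.0, 0.2, -4.8]
finger_gap: 45.7
```

>>> carry_out(
  motion=[
    [0, 0, 0, 10, 0, 0, 0],
    [0, 0, 0, 10, 0, 0, 0],
    [0, 0, 0, 5, 0, 0, 0],
    [0, 0, 0, 0, 0, 0, 0],
    [0, 0, 0, 0, 0, 0, 0],
    [0, 0, 0, 0, 0, 0, 0],
  ],
)

```text
time: 9.2
eef_pos: [618.8, 206.2, 156.6]
tool_rot: [-0.0, 0.995, 0.097, 0.001]
force: [0.3, 0.7, -5.0]
finger_gap: 45.8
```

```bash
python3 - <<'E'
from h import *
o=ctrl.observe(); print(o["eef_pos"],yaw(o["tool_rot"]),o["force"],o["finger_gap"],o["time"])
p=ctrl.snapshot("wrist"); w=cloud(p)
np.savez("pics/w3.npz",w=w,img=p["image"]); cv2.imwrite("pics/w3.png",p["image"])
q=w[~np.isnan(w[...,0])]
for a in ctrl.outline_of("block15",p)[:3]:
    b=w[a["region"]]; b=b[~np.isnan(b[:,0])]; zt=np.percentile(b[:,2],90); t=b[abs(b[:,2]-zt)<4]
    A=np.c_[t[:,:2]-t[:,:2].mean(0),np.ones(len(t))]
    print(a["confidence"],a["uv"],zt,*rect(t),"slopes",np.linalg.lstsq(A,t[:,2],rcond=None)[0][:2])
c=np.array([618.8,206.8]); a=np.radians(11.2); A=np.array([[np.cos(a),np.sin(a)],[-np.sin(a),np.cos(a)]]); l=(q[:,:2]-c)@A.T
t=(abs(q[:,2]-90.5)<4)&(abs(l)<120).all(1); print("top",rect(q[t]))
for k in ["heater"]:
    pass
E
```

```text
[618.8168216  206.17142808 156.57547789] (np.float64(11.151562232267896), array([ 1.08636927e-03,  3.86042401e-04, -9.99999335e-01])) [ 0.31340073  0.66574416 -5.00365838] 45.787524995839256 9.2
0.94 [266.1, 400.6] 35.23007141886859 [606.9  29.5] [31.7  7.6] 10.7 slopes [-0.07782068  0.61282061]
0.92 [317.6, 285.7] 171.51249462868776 [619.2 206.7] [46.3 97. ] 11.3 slopes [-0.00021347  0.00175372]
top (array([626.1, 209. ]), array([165.7, 190.4]), 10.9)
```

View pics/w3.png

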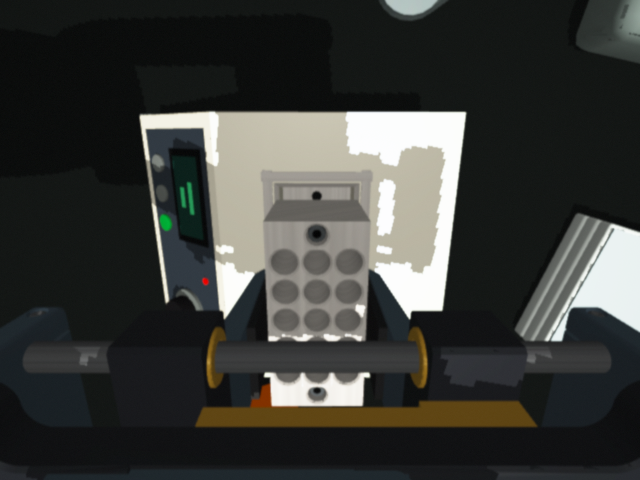

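In this view the block top at px (317,285) is centred over the recess mouth (263–371). The depth puts it at (619.2,206.7), level, yaw 11.3°, against the recess at (618.8,206.8), 11.2°. I'll lower it slowly.

>>> carry_out(
  motion=[
    [0, -0.3, 0, 8, 0, 0, 0],
    [0, 0, 0, 8, 0, 0, 0],
    [0, 0, 0, 4, 0, 0, 0],
    [0, 0, 0, 3, 0, 0, 0],
    [0, 0, 0, 3, 0, 0, 0],
    [0, 0, 0, 2, 0, 0, 0],
    [0, 0, 0, 2, 0, 0, 0],
    [0, 0, 0, 0, 0, 0, 0],
    [0, 0, 0, 0, 0, 0, 0],
  ],
)

```text
time: 10.42
eef_pos: [618.3, 206.3, 126.1]
tool_rot: [-0.0, 0.995, 0.097, 0.0]
force: [-0.1, 0.1, -5.1]
finger_gap: 45.7
```

>>> carry_out(
  motion=[
    [0, 0, 0, 2, 0, 0, 0],
    [0, 0, 0, 2, 0, 0, 0],
    [0, 0, 0, 2, 0, 0, 0],
    [0, 0, 0, 2, 0, 0, 0],
    [0, 0, 0, 2, 0, 0, 0],
    [0, 0, 0, 0, 0, 0, 0],
    [0, 0, 0, 0, 0, 0, 0],
    [0, 0, 0, 0, 0, 0, 0],
  ],
)

```text
time: 11.42
eef_pos: [618.3, 206.3, 116.1]
tool_rot: [-0.0, 0.995, 0.097, 0.0]
force: [1.1, -0.8, -4.6]
finger_gap: 46.4
```

>>> carry_out(
  motion=[
    [0, 0, 0, 1, 0, 0, 0],
    [0, 0, 0, 1, 0, 0, 0],
    [0, 0, 0, 1, 0, 0, 0],
    [0, 0, 0, 1, 0, 0, 0],
    [0, 0, 0, 1, 0, 0, 0],
    [0, 0, 0, 0, 0, 0, 0],
    [0, 0, 0, 0, 0, 0, 0],
    [0, 0, 0, 0, 0, 0, 0],
  ],
)

```text
time: 12.42
eef_pos: [618.2, 206.3, 111.2]
tool_rot: [-0.0, 0.995, 0.097, 0.0]
force: [-1.0, -0.9, -0.3]
finger_gap: 45.9
```

```bash
cat > st.py <<'E'
from h import *
P=[];F=[]
for _ in range(4):
    p=ctrl.snapshot("wrist"); o=ctrl.observe(); P.append(o["eef_pos"]);F.append([*o["force"],*o["ft_torque"]])
print(np.mean(P,0),np.mean(F,0).round(2),np.std(F,0).round(2)[:3],o["finger_gap"],o["time"])
for a in ctrl.outline_of("block15",p)[:2]:
    w=cloud(p); b=w[a["region"]]; b=b[~np.isnan(b[:,0])]; zt=np.percentile(b[:,2],90); t=b[abs(b[:,2]-zt)<4]
    print(round(a["confidence"],2),"ztop",np.median(t[:,2]),*rect(t))
q=w[~np.isnan(w[...,0])]; t=(abs(q[:,2]-90.5)<4)&(abs(q[:,:2]-[618,207])<90).all(1); print("heater top z",np.median(q[t,2]))
E
python3 st.py
```

```text
[618.22782327 206.30105836 111.11363751] [-1.68 -0.29 -0.72 -0.16  0.37  0.01] [0.41 0.47 0.64] 45.814301080376346 12.625
0.83 ztop 125.36930125734546 [618.7 206.6] [46.3 97.3] 11.2
heater top z 90.48286987546577
```

Contact: about 4 N on the plate, 1.6 mm sunk (force and depth agree). About 4.9 mm more brings it to 14 N.

>>> carry_out(
  motion=[
    [0, 0, 0, 0.7, 0, 0, 0],
    [0, 0, 0, 0.7, 0, 0, 0],
    [0, 0, 0, 0.7, 0, 0, 0],
    [0, 0, 0, 0.7, 0, 0, 0],
    [0, 0, 0, 0.7, 0, 0, 0],
    [0, 0, 0, 0.7, 0, 0, 0],
    [0, 0, 0, 0, 0, 0, 0],
    [0, 0, 0, 0, 0, 0, 0],
  ],
)

```text
time: 13.68
eef_pos: [618.2, 206.3, 107.6]
tool_rot: [-0.0, 0.995, 0.097, 0.0]
force: [-3.2, -1.1, 6.7]
finger_gap: 45.8
```

```bash
python3 st.py
```

```text
[618.23909946 206.29396683 107.58508407] [-4.16 -1.19  6.87 -0.34  0.84 -0.01] [0.46 0.39 0.27] 45.43667520671109 13.875
0.86 ztop 121.89929764301631 [618.6 206.7] [46.3 97.4] 11.1
heater top z 90.48804374704994
```

>>> carry_out(
  motion=[
    [0, -0.5, 0, 0.4, 0, 0, 0],
    [0, 0, 0, 0.4, 0, 0, 0],
    [0, 0, 0, 0.4, 0, 0, 0],
    [0, 0, 0, 0.4, 0, 0, 0],
    [0, 0, 0, 0, 0, 0, 0],
    [0, 0, 0, 0, 0, 0, 0],
    [0, 0, 0, 0, 0, 0, 0],
    [0, 0, 0, 0, 0, 0, 0],
  ],
)

```text
time: 14.92
eef_pos: [618.2, 206.3, 106.6]
tool_rot: [-0.0, 0.995, 0.097, 0.001]
force: [-3.1, -0.5, 8.4]
finger_gap: 45.7
```

```bash
python3 st.py
```

```text
[618.20239684 206.30145885 106.59295576] [-3.88 -1.05  8.29 -0.35  0.88  0.  ] [0.65 0.24 0.5 ] 45.82749122756633 15.125
0.77 ztop 120.89208478588861 [618.5 206.8] [46.3 97. ] 11.2
heater top z 90.48414476621778
```

About 13.4 N and 6.1 mm by both measures. I'll hold it there.

>>> carry_out(
  motion=[
    [0, 0, 0, 0.3, 0, 0, 0],
    [0, 0, 0, 0, 0, 0, 0],
    [0, 0, 0, 0, 0, 0, 0],
    [0, 0, 0, 0, 0, 0, 0],
    [0, 0, 0, 0, 0, 0, 0],
    [0, 0, 0, 0, 0, 0, 0],
    [0, 0, 0, 0, 0, 0, 0],
    [0, 0, 0, 0, 0, 0, 0],
    [0, 0, 0, 0, 0, 0, 0],
    [0, 0, 0, 0, 0, 0, 0],
  ],
)

```text
time: 16.42
eef_pos: [618.2, 206.3, 106.4]
tool_rot: [-0.0, 0.995, 0.097, 0.001]
force: [-3.2, -1.4, 8.7]
finger_gap: 45.9
```

>>> carry_out(
  motion=[
    [0, 0, 0, 0, 0, 0, 0],
    [0, 0, 0, 0, 0, 0, 0],
    [0, 0, 0, 0, 0, 0, 0],
    [0, 0, 0, 0, 0, 0, 0],
    [0, 0, 0, 0, 0, 0, 0],
    [0, 0, 0, 0, 0, 0, 0],
    [0, 0, 0, 0, 0, 0, 0],
    [0, 0, 0, 0, 0, 0, 0],
    [0, 0, 0, 0, 0, 0, 0],
    [0, 0, 0, 0, 0, 0, 0],
  ],
)

```text
time: 17.68
eef_pos: [618.2, 206.3, 106.4]
tool_rot: [-0.0, 0.995, 0.097, 0.001]
force: [-2.8, -1.3, 9.5]
finger_gap: 46.2
```

>>> carry_out(
  motion=[
    [0, 0, 0, 0, 0, 0, 0],
    [0, 0, 0, 0, 0, 0, 0],
    [0, 0, 0, 0, 0, 0, 0],
    [0, 0, 0, 0, 0, 0, 0],
    [0, 0, 0, 0, 0, 0, 0],
    [0, 0, 0, 0, 0, 0, 0],
    [0, 0, 0, 0, 0, 0, 0],
    [0, 0, 0, 0, 0, 0, 0],
    [0, 0, 0, 0, 0, 0, 0],
    [0, 0, 0, 0, 0, 0, 0],
  ],
)

```text
time: 18.92
eef_pos: [618.2, 206.3, 106.4]
tool_rot: [-0.0, 0.995, 0.097, 0.001]
force: [-3.3, -2.1, 8.8]
finger_gap: 45.6
```

```bash
python3 st.py && python3 -c "
from h import *
p=ctrl.snapshot('top'); w=cloud(p)
for o in ctrl.outline_of('block4',p)[:4]:
    q=w[o['region']]; q=q[~np.isnan(q[:,0])]; zt=np.percentile(q[:,2],95); print('top view',zt,rect(q[q[:,2]>zt-6]))
print(ctrl.hand_in())"
```

```text
[618.20513324 206.27250779 106.38249507] [-3.42 -1.28  9.27 -0.37  0.93  0.  ] [0.28 0.21 0.34] 45.641575864873246 19.125
0.93 ztop 120.71267955168744 [618.4 206.6] [46.5 97.3] 11.3
heater top z 90.48363738128162
top view 58.793431072929664 (array([ 373.1, -116.6]), array([45.7, 95.6]), 16.1)
top view 59.180108405087985 (array([ 503. , -284.1]), array([96.2, 46.4]), 69.7)
top view 124.10825149544024 (array([621.4, 170.8]), array([51.8, 21.2]), 10.9)
top view 58.515737574506126 (array([622.3, -12.8]), array([46., 95.]), 32.4)
the job is handed in; nothing more can be done
None
```

The fifteen-hole block is pressed onto the heater plate and still held in the fingers. I held the push steady for over 3 s and then handed the job in. `hand_in` gave no verdict.

Last checks:
- **Push:** about 14 N on the plate (wrist reading +9.3 N, against about −5 N with the block hanging free).
- **Plate travel:** sunk about 6.3 mm of 13. The block's top stands 30.2 mm above the heater's flat top.
- **Fit:** the wrist camera puts the block within 0.5 mm of the recess centre and within about 0.2° of its turn. In that camera's depth the block top was level when checked just before lowering.
- **Other block:** the four-hole block is within 1 mm of where it started.
- **Bystanders:** I did not re-measure them after the move. The arm touched nothing on the way that showed in the force readings.

One oddity remains: a sideways force of about 3.5 N and a moment of about 1 N m while pressing, probably from the block resting lightly against the recess wall. Shifting the tool 0.5 mm barely changed it. Vertical force and plate depth still agreed, so I left it.

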